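Dispense one washer into the kit

TASK

Press the plunger of the washer feeder fully down once and let it come back up, so that a single washer slides out of the mouth. Then nudge that washer along the bench with the fingertips, without picking it up, until it lies flat and wholly inside the tape rectangle with the bearing and the bolt. Leave the bearing, the bolt and the carton where they are, and the other washers in the feeder.

Things in the scene. Friction and masses are not known exactly. Their poses are not given: they have to be found in the camera images.
- feeder: Fixed washer feeder: aluminium magazine (45 mm wide, 48 high) with an upright stack of four washers, grey plunger housing (56 wide, 66 high; 6 mm high foot flanges, 82 wide) behind it. Origin on the bench under the stack's middle; -x points out of the mouth (to the robot). Front face at x = -22 mm, housing's back at +90 mm. A full press pushes the lowest washer out in -x under the front plate.
- plunger_top (a point): Middle of the top of the plunger's black mushroom knob (36 mm across, 12 mm thick, flat top 30 mm across), 122 mm above the bench when up, 58 mm behind the feeder's origin (feeder x = +58 mm). It is pressed straight down.
- plunger (a joint): How far the plunger is pressed: 0 = up, 0.030 m = fully down against its stop. A spring lifts it again: about 3 N at the top, 8 N at the bottom, up to 12 N with friction. Each full press ejects one washer.
- washer1_mid (a point): Middle (half-way up) of the lowest washer, the one that comes out: black, 33 mm across, 6 mm thick, about 30 g. It starts on the bench inside the feeder and slides on the bench. After a full press its middle lies about 58 mm in front of the feeder's origin (feeder x = -58 mm), and the next washer drops down as the plunger rises.
- washer2_mid (a point): Middle of the second washer of the stack (same size); stays in the feeder.
- washer3_mid (a point): Middle of the third washer; stays in the feeder.
- washer4_mid (a point): Middle of the top washer; stays in the feeder.
- kit_frame: Rectangle of dark tape on the bench marking the kit, to the left or the right of the feeder. Inside the tape it is 170 mm along its x by 120 mm along its y; the tape is 10 mm wide and has no height to speak of. Origin in the middle on the bench, x roughly away from the robot.
- kit_spot (a point): Middle of the free near half of the tape rectangle, on the bench, 42 mm from the rectangle's middle towards the robot: a good place for the washer.
- bearing: Ball bearing, 68 mm across, 20 mm high, lying loose in the far half of the rectangle. Origin at the centre of its underside. Not to be disturbed.
- bolt: Hex bolt, 16x18 mm head, 36 mm high, standing loose on its head in the far half of the rectangle beside the bearing. Origin at the centre of its underside, z up. Not to be disturbed.
- carton: Flat carton, 78x105x24 mm, lying loose on the side of the feeder opposite the rectangle. Origin at the centre of its underside. Not to be disturbed.
There are look-alikes about, which are no part of the job. What is shaped like the feeder but orange is not meant.

How it is judged:
On the way, in this order (a step that is already met when the one before it is completed fails the run):
1. the plunger is pressed fully down (value of joint plunger above 0.027 m), for 0.02 s.
2. the plunger is back up and the lowest washer lies in front of the mouth (value of joint plunger below 0.004 m and x of washer1_mid in the frame of feeder below -0.042 m), for 0.1 s.
At the end, for the whole second after the job is handed in: The ejected washer lies flat wholly inside the tape (its middle within 45 mm across and 70 mm along of the rectangle's middle), plunger up (4 mm), the other three washers in the feeder, bearing and bolt (12 mm) and carton (15 mm) where they were, bolt standing (x of washer1_mid in the frame of kit_frame between -0.07 and 0.07 m and y of washer1_mid in the frame of kit_frame between -0.045 and 0.045 m and height (world z) of washer1_mid below 0.006 m and angle between washer1_mid's own z axis and vertical below 0.1 rad and value of joint plunger below 0.004 m and horizontal distance between each of washer2_mid, washer3_mid, washer4_mid and feeder below 0.01 m and distance of each of bearing, bolt from where it was at the start of the episode below 0.012 m and angle between bolt's own z axis and vertical below 0.2 rad and distance of carton from where it was at the start of the episode below 0.015 m); the robot touches nothing.
It fails at once if the washer is lifted off the bench (height (world z) of washer1_mid above 0.018 m).
It fails at once if another washer leaves the feeder (horizontal distance between any of washer2_mid, washer3_mid, washer4_mid and feeder above 0.02 m or height (world z) of washer4_mid above 0.035 m).
It fails at once if the bearing, bolt or carton is disturbed (distance of any of bearing, bolt from where it was at the start of the episode above 0.012 m or angle between bolt's own z axis and vertical above 0.4 rad or distance of carton from where it was at the start of the episode above 0.015 m).
It also fails if it takes over 64 s, if anything falls off the work surface, if the arm or the gripper's body presses on something with over 40 N, if the wrist force passes 120 N, or if a joint passes its speed limit or range.

ROBOT

A 7-joint arm with a two-finger parallel gripper is mounted at the origin on a cart in front of the work surface, level with it; the furniture and walls round the work are solid. World frame = base frame: x ahead of the robot, y to its left, z up, the work surface at z = 0. Lengths are in m, angles in rad, forces in N, time in s.
With the tool pointing down it reaches from about 0.35 to 0.9 m from the base axis. Payload 7.2 kg.
Tool frame: the origin (TCP) lies midway between the tips of the shut fingers; the grasp point (between the pads) lies 19 mm behind it; z points along the fingers, y is the line along which they close (so a half turn about z gives the same grasp; the last joint's range is limited). The gripper opens to 88 mm and grips with 3 to 60 N. Pads are 20 mm wide; open, the fingers measure 115 mm over their backs; the gripper's body (75 mm by 178 mm) begins 61 mm behind the grasp point.
Start: joints at [1.134, 0.411, -0.013, 1.596, 0.006, 1.134, -0.082], TCP at [0.225, -0.583, 0.223] pointing down, gripper open.
Joint ranges: [-2.95, 2.95], [-0.29, 1.99], [-1.47, 1.44], [0.14, 2.54], [-1.03, 4.17], [0.13, 1.85], [-2.86, 2.86]. Speed limits (rad/s): [2.39, 2.39, 3.01, 3.01, 3.14, 3.14, 3.14].

INTERFACE

Orientations are given as a 3x3 rotation matrix whose columns are the frame's x, y, z axes.
In Python, from rig import r gives the robot as it stands.
- The arm moves only by the tool move_arm, never from a script. Its argument "commands" is text: rows parted by semicolons, each of 7 numbers parted by spaces: the finger opening in mm, from 0 to 87.8, then the shift along the tool's x, y, z each as a share of 0.1 m, from -1 to 1, then the turn, a rotation vector about the tool's x, y, z each as a share of 0.1 rad, from -1 to 1. In form: hand x y z ax ay az; .... A call has 1 to 5 rows; each row shifts and turns the commanded pose from where the row before left it, along the tool's axes as they then stand; what a row does not reach is not made up. A row lasts 1/8 s, in which the tool goes at most 62.5 mm and 10.7 degrees, less where a joint would pass 70% of its speed; a pose out of reach is approached as far as the arm can. A call with a number of a shift or a turn outside -1 to 1 is refused whole. A call with a gripper value outside its range is refused whole. The fingers move at their own pace and stop on an object; "force" is the grip in N (left out, the last holds). Time passes only in rows, so rows that do not move let the fingers close. It gives the time, the measured TCP pose, the force, the opening and the grip force at its end, in the units of the state.
- r.get_obs(): the state, without advancing time (a new reading comes with each control period).
- r.snapshot(name): name is "scene" or "side" or "wrist"; returns the picture (384x512x3 uint8, red, green, blue); there is no depth.
- r.camera_params(name): a dict with "intrinsics" (3x3 intrinsics, pixels), "view" (4x4, takes a point from world to camera coordinates). Camera axes: x right, y down, z forward; pixel columns grow to the right and rows downward; lengths in m; the calibration is good to about 2 mm. A picture is of the moment at which its call begins: read the wrist's pose just before it. camera_params takes no time and is no camera call; for the wrist camera it gives the pose at the moment of the call.
- r.sign_off(): hands the job in; it is judged then, once.
The state is a dict: "time": time; "joints": joint angles; "joint_velocities": joint speeds; "effort": joint torques, N m; "tcp_pos": TCP position; "eef_rot": TCP orientation; "contact_force": force on the tool from outside, world axes, zero at the start; "torque": the same for the moment, N m; "width": opening from 0.0 (shut) to 1.0 (fully open); "finger_force": force on a finger pad.
Only numpy, scipy, OpenCV 4.12 (cv2) and the standard library are available. Lean on these libraries where they do the work, as an engineer would, in place of code of your own. Each camera call takes 0.05 s, during which the arm holds its last target. There are 200 camera calls.

## Working session

There is one attempt and no reset: what is moved stays moved. The work goes in short steps, Python scripts to look and compute and a tool call to move; the robot and the scene stay as the last step left them, time stands still between calls to the robot, and variables do not carry over. Pictures are saved under pics/ and viewed, at most 10 in all, crops included, and the job is handed in when it is done.

Besides the shell and the picture viewer there is one more tool, called after ">>>" by a JSON object that holds its "op" and its "data". move_arm: Moves the arm, as the interface text tells. Shift numbers are shares of 0.1 m and turn numbers shares of 0.1 rad, none past 1 either way. Its arguments: {"type":"object","properties":{"commands":{"type":"string"},"force":{"type":"number"}},"required":["commands"]}

```bash
mkdir -p pics; ls; python3 - <<'E'
from rig import r
import cv2,numpy as np
for n in("scene","side"):
    a=r.snapshot(n); cv2.imwrite(f"pics/{n}0.png",cv2.cvtColor(a,cv2.COLOR_RGB2BGR))
    p=r.camera_params(n); print(n,np.round(p["intrinsics"],1).tolist(),np.round(p["view"],3).tolist())
a=[cv2.imread(f"pics/{n}0.png") for n in("scene","side")]
o=r.get_obs(); print(o["time"],o["tcp_pos"],np.round(o["eef_rot"],3).tolist(),o["contact_force"])
E
```

```text
pics
scene [[398.1, 0.0, 251.2], [0.0, 398.1, 202.4], [0.0, 0.0, 1.0]] [[-0.49, -0.872, 0.008, 0.21], [-0.634, 0.35, -0.69, 0.443], [0.599, -0.343, -0.724, 0.9], [0.0, 0.0, 0.0, 1.0]]
side [[403.8, 0.0, 259.4], [0.0, 403.8, 186.4], [0.0, 0.0, 1.0]] [[-1.0, -0.004, 0.021, 0.556], [-0.019, 0.614, -0.789, 0.142], [-0.009, -0.789, -0.614, 1.133], [0.0, 0.0, 0.0, 1.0]]
0.1 [ 0.22510861 -0.58259762  0.22191245] [[0.933, 0.36, -0.001], [0.36, -0.933, 0.001], [-0.0, -0.001, -1.0]] [0.10176905 0.15737811 0.36868516]
```

View pics/scene0.png

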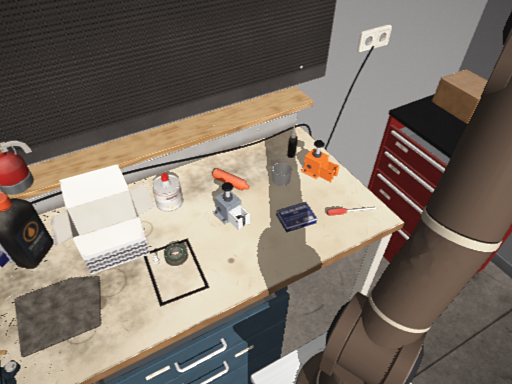

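View pics/side0.png

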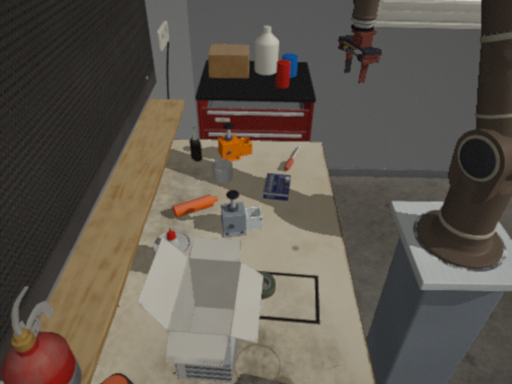

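Two feeders: the grey one, at scene (232,205) and side (235,218), and the orange one, at scene (320,163) and side (235,148). The grey one fits, because orange is excluded. The tape rectangle is at scene (176,270) and the carton at (297,217). I'll confirm with one enlarged crop.

```bash
python3 - <<'E'
import cv2,numpy as np
a=cv2.imread("pics/scene0.png")[170:310,135:325]; b=cv2.imread("pics/side0.png")[170:330,190:330]
a=cv2.resize(a,None,fx=2.1*2,fy=2.1*2,interpolation=cv2.INTER_CUBIC)[:588,:800]
cv2.imwrite("pics/c1.png",a)
cv2.imwrite("pics/c2.png",cv2.resize(b,None,fx=3.75,fy=3.75,interpolation=cv2.INTER_CUBIC))
E
```

```text
(no output)
```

View pics/c1.png

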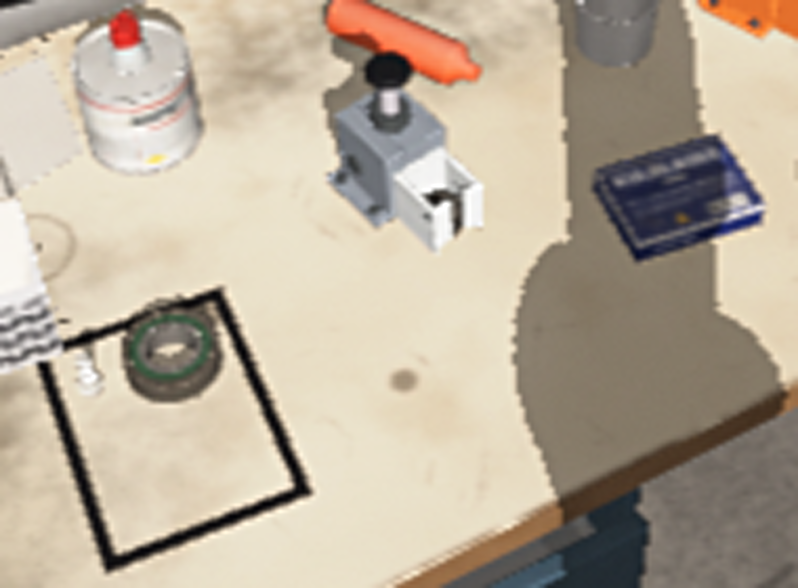

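View pics/c2.png

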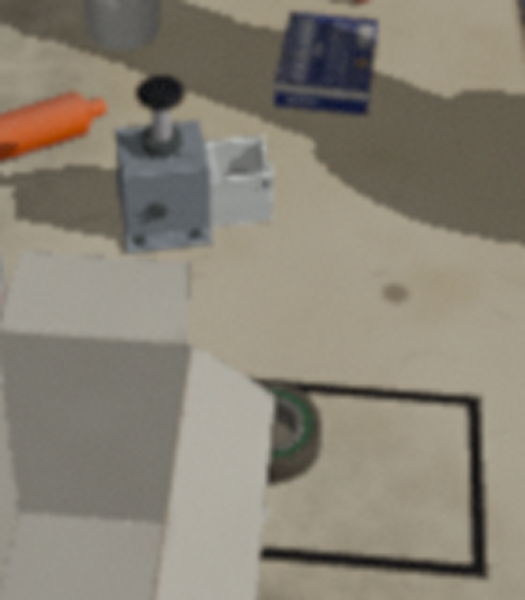

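Both crops confirm it: the grey feeder has a black knob at scene (227,186) and side (233,194). The mouth faces the robot, and the rectangle lies to the left (+y). Casting rays now.

```bash
cat > h.py <<'E'
from rig import r
import numpy as np, cv2
def ray(n,u,p=None):
    p=p or r.camera_params(n); V=np.array(p["view"]);K=np.array(p["intrinsics"])
    d=V[:3,:3].T@np.linalg.solve(K,[u[0],u[1],1.]); return -V[:3,:3].T@V[:3,3],d/np.linalg.norm(d)
def plane(n,u,z,p=None):
    c,d=ray(n,u,p); return c+d*(z-c[2])/d[2]
def tri(ab):
    A=np.zeros((3,3));b=np.zeros(3)
    for n,u in ab:
        c,d=ray(n,u);P=np.eye(3)-np.outer(d,d);A+=P;b+=P@c
    return np.linalg.solve(A,b)
E
python3 - <<'E'
from h import *
np.set_printoptions(precision=4,suppress=True)
S=lambda x,y:(135+x/4.2-.4,170+y/4.2-.4); D=lambda x,y:(190+x/3.75-.4,170+y/3.75-.4)
def knob(n,box):
    a=r.snapshot(n).astype(int); m=np.zeros(a.shape[:2],np.uint8); x0,y0,x1,y1=box
    m[y0:y1,x0:x1]=(a[y0:y1,x0:x1].max(2)<70)*255
    _,l,st,ce=cv2.connectedComponentsWithStats(m); i=1+st[1:,4].argmax(); print(n,st[i],ce[i]); return ce[i]
k1=knob("scene",(215,175,240,197));k2=knob("side",(222,185,245,202))
print("knob mid tri",tri([("scene",k1),("side",k2)]),plane("scene",k1,.117),plane("side",k2,.117))
c={k:plane("scene",S(*v),0) for k,v in dict(NR=(308,492),NL=(110,568),FR=(222,292),FL=(42,362)).items()}
for k in c: print(k,c[k])
print("side NR,NL",plane("side",D(479,400),0),plane("side",D(485,572),0))
for n,v,z in(("mag FR",(483,188),.048),("mag FL",(432,210),.048),("mag BL",(392,178),.048),("hou L",(333,122),.066),("hou F",(390,162),.066),("hou R",(445,130),.066)): print(n,plane("scene",S(*v),z))
for n,v,z in(("sd mag F far",(265,137),.048),("mag F near",(272,192),.048),("hou FN",(210,180),.066),("hou BN",(118,184),.066),("hou FF",(203,123),.066)): print(n,plane("side",D(*v),z))
print("bear",plane("scene",S(172,345),.02),"bolt",plane("scene",S(90,392),0))
for v in((635,260),(764,200)): print("carton",plane("scene",S(*v),0.0))
E
```

```text
scene [222 183  11   8  72] [226.6528 186.5   ]
side [227 190  12  10  87] [232.3218 194.0805]
knob mid tri [ 0.6311 -0.0278  0.1176] [ 0.6319 -0.0283  0.117 ] [ 0.631  -0.0282  0.117 ]
NR [0.4127 0.1455 0.    ]
NL [ 0.4233  0.2784 -0.    ]
FR [ 0.5941  0.1293 -0.    ]
FL [0.5975 0.2634 0.    ]
side NR,NL [0.4103 0.148  0.    ] [0.4209 0.279  0.    ]
mag FR [ 0.5535 -0.0643  0.048 ]
mag FL [ 0.5527 -0.0218  0.048 ]
mag BL [ 0.5943 -0.0108  0.048 ]
hou L [0.6505 0.0089 0.066 ]
hou F [ 0.5941 -0.0097  0.066 ]
hou R [ 0.6032 -0.0599  0.066 ]
sd mag F far [ 0.555  -0.0614  0.048 ]
mag F near [ 0.5497 -0.0004  0.048 ]
hou FN [0.5945 0.0077 0.066 ]
hou BN [0.6596 0.0137 0.066 ]
hou FF [ 0.6016 -0.0552  0.066 ]
bear [0.5522 0.182  0.02  ] bolt [0.5572 0.2429 0.    ]
carton [ 0.4743 -0.149   0.    ]
carton [ 0.4764 -0.2673  0.    ]
```

```bash
cat > plan.py <<'E'
import sys
from h import *
from scipy.spatial.transform import Rotation as Ro
# usage: plan.py x y z yaw_of_tool_y_deg step_m hand
x,y,z,yaw,step,hand=map(float,sys.argv[1:7])
o=r.get_obs(); p=np.array(o["tcp_pos"]);R=np.array(o["eef_rot"]);t=np.array([x,y,z])
a=np.radians(yaw);Y=np.array([np.cos(a),np.sin(a),0]);Z=np.array([0,0,-1.]);T=np.c_[np.cross(Y,Z),Y,Z]
rows=[]
for i in range(20):
    e=t-p;w=Ro.from_matrix(R.T@T).as_rotvec()
    if np.linalg.norm(e)<7e-4 and np.linalg.norm(w)<.006: break
    e*=min(1,step/max(np.linalg.norm(e),1e-9)); w*=min(1,.1/max(np.linalg.norm(w),1e-9))
    s=np.round(R.T@e*10,2);v=np.round(w*10,2)
    p=p+R@s*.1;R=R@Ro.from_rotvec(v*.1).as_matrix()
    rows.append(" ".join(f"{q:g}" for q in [hand,*s,*v]))
print(o["time"],np.round(o["tcp_pos"],4),"yaw",np.round(np.degrees(np.arctan2(*np.array(o["eef_rot"])[[1,0],1])),1),"F",np.round(o["contact_force"],1))
for i in range(0,len(rows),5): print("; ".join(rows[i:i+5]))
E
python3 plan.py 0.631 -0.028 0.2 11.5 0.045 0
```

```text
0.2 [ 0.2252 -0.5827  0.2221] yaw -68.9 F [-1.   0.5 -0.1]
0 0.38 -0.24 0.01 -0 -0 -1; 0 0.4 -0.2 0.02 -0 -0 -1; 0 0.42 -0.16 0.01 -0 -0 -1; 0 0.43 -0.12 0.02 -0 -0 -1; 0 0.44 -0.08 0.01 -0 -0 -1
0 0.45 -0.03 0.02 -0 -0 -1; 0 0.45 0.01 0.01 -0 -0 -1; 0 0.45 0.06 0.02 -0 -0 -1; 0 0.44 0.1 0.01 -0 -0 -1; 0 0.43 0.15 0.02 -0 -0 -1
0 0.41 0.19 0.01 -0 -0 -1; 0 0.39 0.23 0.02 -0 -0 -1; 0 0.36 0.26 0.01 -0 -0 -1; 0 0.34 0.3 0.02 -0 -0.01 -1; 0 0.3 0.33 0.01 -0 0 -0.03
0 0.09 0.09 0 -0 0 0
```

>>> {"op": "move_arm", "data": {"commands": "0 0.38 -0.24 0.01 0 0 -1; 0 0.4 -0.2 0.02 0 0 -1; 0 0.42 -0.16 0.01 0 0 -1; 0 0.43 -0.12 0.02 0 0 -1; 0 0.44 -0.08 0.01 0 0 -1", "force": 20}}

```text
time: 0.82
tcp_pos: [0.3585, -0.4011, 0.2155]
eef_rot: [[0.643, 0.766, -0.0], [0.766, -0.643, 0.0], [-0.0, -0.0, -1.0]]
contact_force: [-0.7, -0.8, -0.2]
width: 0.465
finger_force: 0.0
```

>>> {"op": "move_arm", "data": {"commands": "0 0.45 -0.03 0.02 0 0 -1; 0 0.45 0.01 0.01 0 0 -1; 0 0.45 0.06 0.02 0 0 -1; 0 0.44 0.1 0.01 0 0 -1; 0 0.43 0.15 0.02 0 0 -1"}}

```text
time: 1.45
tcp_pos: [0.492, -0.2188, 0.2077]
eef_rot: [[0.198, 0.98, 0.0], [0.98, -0.198, -0.0], [-0.0, 0.0, -1.0]]
contact_force: [-0.1, 0.4, -0.3]
width: 0.008
finger_force: 0.0
```

```bash
python3 plan.py 0.631 -0.028 0.2 11.5 0.045 0
```

```text
1.45 [ 0.492  -0.2188  0.2077] yaw -11.4 F [-0.1  0.4 -0.3]
0 0.41 0.19 0.01 0 0 -1; 0 0.39 0.23 0.02 0 0 -1; 0 0.36 0.26 0.01 0 0 -1; 0 0.34 0.3 0.02 0 0 -1; 0 0.3 0.33 0.01 0 0 0
0 0.07 0.08 0.01 0 0 0
```

>>> {"op": "move_arm", "data": {"commands": "0 0.41 0.19 0.01 0 0 -1; 0 0.39 0.23 0.02 0 0 -1; 0 0.36 0.26 0.01 0 0 -1; 0 0.34 0.3 0.02 0 0 -1; 0 0.3 0.33 0.01 0 0 0"}}

```text
time: 2.08
tcp_pos: [0.6247, -0.0375, 0.2003]
eef_rot: [[-0.198, 0.98, -0.001], [0.98, 0.198, -0.0], [0.0, -0.001, -1.0]]
contact_force: [0.6, -0.5, -0.1]
width: 0.004
finger_force: 0.0
```

>>> {"op": "move_arm", "data": {"commands": "0 0.07 0.08 0.01 0 0 0; 0 0 0 0.3 0 0 0; 0 0 0 0.15 0 0 0; 0 0 0 0.1 0 0 0; 0 0 0 0 0 0 0"}}

```text
time: 2.7
tcp_pos: [0.6302, -0.0307, 0.1443]
eef_rot: [[-0.196, 0.981, -0.001], [0.981, 0.196, -0.0], [0.0, -0.001, -1.0]]
contact_force: [0.4, -0.8, 0.2]
width: 0.005
finger_force: 0.0
```

```bash
python3 - <<'E'
from h import *
o=r.get_obs();print(o["tcp_pos"],o["contact_force"])
a=r.snapshot("scene");b=r.snapshot("side")
f=lambda c,x,y:cv2.resize(cv2.cvtColor(c,cv2.COLOR_RGB2BGR)[y:y+80,x:x+66],None,fx=6,fy=6,interpolation=cv2.INTER_CUBIC)
cv2.imwrite("pics/k.png",np.hstack([f(a,200,155),f(b,200,155)]))
E
```

```text
[ 0.63020744 -0.03065098  0.14426768] [ 0.43839243 -0.83637789  0.24127895]
```

View pics/k.png

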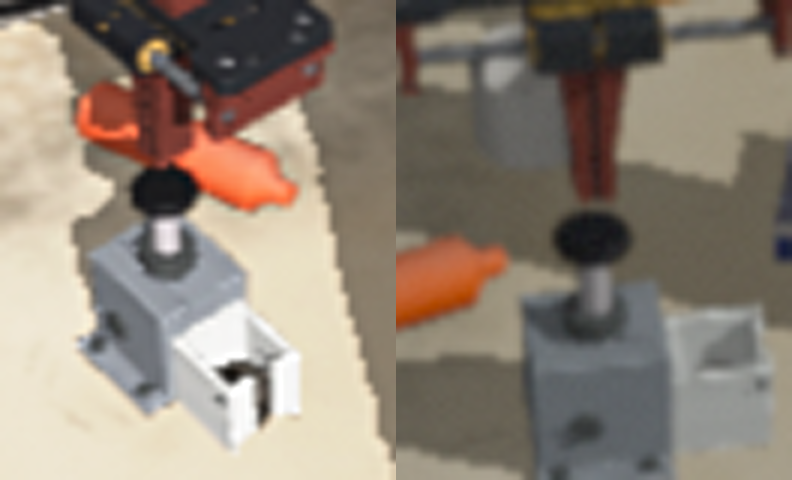

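The shut fingertips are centred about 20 mm above the knob in both views (scene crop (162,165), side crop (597,197)). I'll press now.

>>> {"op": "move_arm", "data": {"commands": "0 0.02 0.01 0.2 0 0 0; 0 0 0 0.12 0 0 0; 0 0 0 0.12 0 0 0; 0 0 0 0.11 0 0 0; 0 0 0 0 0 0 0"}}

```text
time: 3.42
tcp_pos: [0.6319, -0.0276, 0.0922]
eef_rot: [[-0.197, 0.98, 0.002], [0.98, 0.197, -0.001], [-0.001, 0.002, -1.0]]
contact_force: [-7.1, 0.1, 25.2]
width: 0.005
finger_force: 12.4
```

>>> {"op": "move_arm", "data": {"commands": "0 0 0 0.01 0 0 0; 0 0 0 -0.15 0 0 0; 0 0 0 -0.2 0 0 0; 0 0 0 -0.3 0 0 0; 0 0 0 -0.5 0 0 0"}}

```text
time: 4.05
tcp_pos: [0.6295, -0.0281, 0.2027]
eef_rot: [[-0.197, 0.98, -0.005], [0.98, 0.197, 0.0], [0.001, -0.005, -1.0]]
contact_force: [0.3, -0.7, -0.3]
width: 0.005
finger_force: 0.0
```

```bash
python3 plan.py 0.49 -0.09 0.2 11.5 0.045 16
```

```text
4.05 [ 0.6295 -0.0281  0.2027] yaw 11.4 F [ 0.3 -0.7 -0.3]
16 -0.1 -0.44 0.01 -0.05 -0.01 -0.03; 16 -0.1 -0.44 0.01 0 -0 0; 16 -0.09 -0.44 0.01 0 -0 0; 16 -0.04 -0.17 -0 0 -0 0
```

>>> {"op": "move_arm", "data": {"commands": "16 -0.1 -0.44 0.01 -0.05 0 -0.03; 16 -0.1 -0.44 0.01 0 0 0; 16 -0.09 -0.44 0.01 0 0 0; 16 -0.04 -0.17 0 0 0 0; 16 0 0 0 0 0 0"}}

```text
time: 4.68
tcp_pos: [0.4916, -0.0903, 0.2004]
eef_rot: [[-0.198, 0.98, 0.005], [0.98, 0.198, 0.0], [-0.001, 0.005, -1.0]]
contact_force: [-0.4, 0.5, -0.1]
width: 0.18
finger_force: 0.0
```

```bash
cat > wash.py <<'E'
from h import *
# black blob on bench in front of mouth, in any view; print centre via ellipse of outer contour at z=.006
import sys
def find(n):
    a=r.snapshot(n);p=r.camera_params(n);g=(a.max(2)<75).astype(np.uint8)*255
    cs,_=cv2.findContours(g,cv2.RETR_EXTERNAL,cv2.CHAIN_APPROX_NONE)
    for c in cs:
        if not 12<cv2.contourArea(c): continue
        x,y,w,h=cv2.boundingRect(c);q=plane(n,(x+w/2-.5,y+h/2-.5),.003,p)
        if .36<q[0]<.6 and -.12<q[1]<.27: print(n,"box",x,y,w,h,"xy",np.round(q[:2],4),"area",cv2.contourArea(c))
    return a
if __name__=="__main__":
    o=r.get_obs();print(o["time"],np.round(o["tcp_pos"],4))
    a=find("scene");b=find("side")
    f=lambda c,x,y:cv2.resize(cv2.cvtColor(c,cv2.COLOR_RGB2BGR)[y:y+120,x:x+132],None,fx=3,fy=4,interpolation=cv2.INTER_CUBIC)
    cv2.imwrite(sys.argv[1],np.hstack([f(a,140,180),f(b,200,180)]))
E
python3 wash.py pics/w1.png
```

```text
4.675 [ 0.4916 -0.0903  0.2004]
scene box 144 239 64 67 xy [0.4989 0.2059] area 212.5
side box 262 289 9 9 xy [0.5395 0.2039] area 29.0
side box 264 278 5 7 xy [0.5392 0.168 ] area 18.0
side box 260 272 59 52 xy [0.4852 0.2158] area 228.5
```

View pics/w1.png

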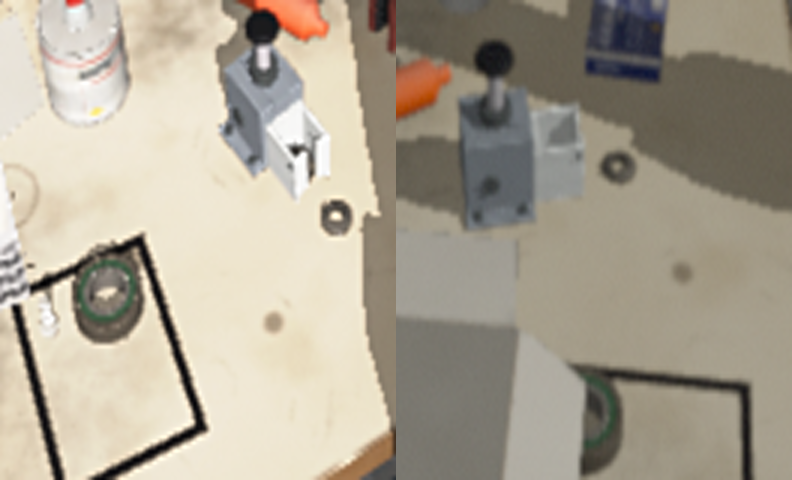

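The washer lies on the bench in front of the mouth, at scene (252,234) and side (274,222). The plunger is up.

```bash
python3 - <<'E'
from h import *
np.set_printoptions(precision=4,suppress=True)
for n,u in(("scene",(252,234)),("side",(273.7,221.5))):
    a=r.snapshot(n).astype(int);x,y=map(int,u);s=a[y-8:y+9,x-8:x+9].max(2);m=(s<125).astype(np.uint8)
    k,l,st,ce=cv2.connectedComponentsWithStats(m);i=1+st[1:,4].argmax()
    bx=(x-8+st[i,0]+(st[i,2]-1)/2,y-8+st[i,1]+(st[i,3]-1)/2)
    print(n,st[i],bx,plane(n,bx,.003),"hand",plane(n,u,.003))
E
python3 plan.py 0.522 -0.085 0.1 11.5 0.045 16
```

```text
scene [ 3  4 10  8 49] (np.float64(251.5), np.float64(233.5)) [ 0.5168 -0.0508  0.003 ] hand [ 0.5143 -0.0512  0.003 ]
side [ 3  5 12  8 77] (np.float64(273.5), np.float64(221.5)) [ 0.5158 -0.0471  0.003 ] hand [ 0.5152 -0.0471  0.003 ]
4.875 [ 0.493  -0.0889  0.2001] yaw 11.6 F [-0.1  0.6  0.8]
16 -0.01 0.12 0.43 0.06 -0.01 0.02; 16 -0.01 0.13 0.43 -0 0 -0; 16 0 0.04 0.14 -0 0 -0
```

```bash
python3 plan.py 0.522 -0.090 0.012 11.6 0.045 16
```

```text
4.875 [ 0.493  -0.0889  0.2001] yaw 11.6 F [-0.1  0.6  0.8]
16 -0.02 0.06 0.45 0.06 -0.01 -0; 16 -0.02 0.07 0.44 -0 0 -0; 16 -0.01 0.07 0.44 -0 0 -0; 16 -0.02 0.06 0.45 -0 0 -0; 16 0 0.02 0.1 -0 0 -0
```

>>> {"op": "move_arm", "data": {"commands": "16 -0.02 0.06 0.45 0 0 0; 16 -0.02 0.07 0.44 0 0 0; 16 -0.01 0.07 0.44 0 0 0; 16 -0.02 0.06 0.45 0 0 0; 16 0 0.02 0.1 0 0 0"}}

```text
time: 5.5
tcp_pos: [0.5205, -0.0897, 0.0094]
eef_rot: [[-0.201, 0.98, 0.0], [0.98, 0.201, 0.003], [0.002, 0.001, -1.0]]
contact_force: [-0.2, -0.1, 1.1]
width: 0.182
finger_force: 0.0
```

```bash
python3 plan.py 0.523 -0.090 0.003 11.6 0.045 16
```

```text
5.5 [ 0.5205 -0.0897  0.0094] yaw 11.6 F [-0.2 -0.1  1.1]
16 -0.01 0.02 0.06 0.01 -0.02 -0
```

>>> {"op": "move_arm", "data": {"commands": "16 -0.01 0.03 0.06 0 0 0; 16 0.05 0 0 0 0 0; 16 0.08 0 0 0 0 0; 16 0.1 0 0 0 0 0; 16 0.1 0 0 0 0 0"}}

```text
time: 6.12
tcp_pos: [0.5181, -0.0582, 0.0069]
eef_rot: [[-0.2, 0.98, 0.006], [0.98, 0.2, 0.001], [-0.0, 0.006, -1.0]]
contact_force: [0.5, -0.4, 1.0]
width: 0.182
finger_force: 0.0
```

```bash
python3 wash.py pics/w2.png
```

```text
6.125 [ 0.5181 -0.0582  0.0069]
scene box 144 239 64 67 xy [0.4989 0.2059] area 205.5
side box 262 290 9 8 xy [0.5396 0.2054] area 28.0
side box 264 278 5 7 xy [0.5392 0.168 ] area 15.5
side box 260 272 59 52 xy [0.4852 0.2158] area 214.5
```

View pics/w2.png

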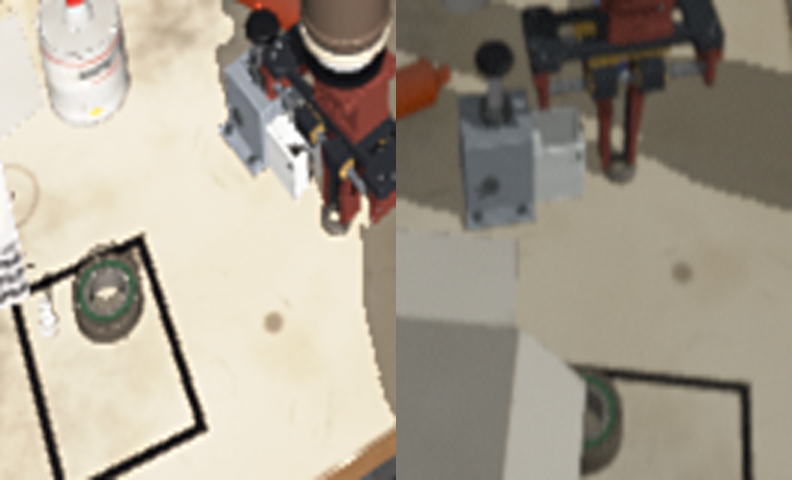

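The side crop shows the washer's rim at about (620,170), directly under the tips. The TCP is at z≈7 mm, so the fingers are too high and may be riding over the washer. I'll lift, back off and come in lower.

>>> {"op": "move_arm", "data": {"commands": "16 0 0 -0.1 0 0 0; 16 -0.15 0 0 0 0 0; 16 -0.15 0 0 0 0 0; 16 -0.05 0 0.05 0 0 0; 16 0 0 0 0 0 0"}}

```text
time: 6.85
tcp_pos: [0.5245, -0.0941, 0.0105]
eef_rot: [[-0.198, 0.98, 0.004], [0.98, 0.198, 0.001], [0.0, 0.004, -1.0]]
contact_force: [0.6, -0.2, 0.4]
width: 0.182
finger_force: 0.0
```

```bash
python3 plan.py 0.524 -0.092 0.003 11.6 0.045 16;  python3 - <<'E'
from h import *
for n,u in(("scene",(252,234)),("side",(273.7,221.5))):
    a=r.snapshot(n).astype(int);x,y=map(int,u);s=a[y-9:y+10,x-9:x+10].max(2);m=(s<125).astype(np.uint8)
    k,l,st,ce=cv2.connectedComponentsWithStats(m);i=1+st[1:,4].argmax()
    bx=(x-9+st[i,0]+(st[i,2]-1)/2,y-9+st[i,1]+(st[i,3]-1)/2)
    print(n,st[i],bx,plane(n,bx,.003))
E
```

```text
6.85 [ 0.5245 -0.0941  0.0105] yaw 11.4 F [ 0.6 -0.2  0.4]
16 0.02 -0 0.08 0.04 -0 -0.03
scene [ 4  5 10  8 46] (np.float64(251.5), np.float64(233.5)) [ 0.5167846  -0.05077571  0.003     ]
side [ 4  6 12  8 77] (np.float64(273.5), np.float64(221.5)) [ 0.51579304 -0.0470749   0.003     ]
```

>>> {"op": "move_arm", "data": {"commands": "16 0.02 0 0.04 0 0 0; 16 0 0 0.03 0 0 0; 16 0 0 0 0 0 0"}}

```text
time: 7.32
tcp_pos: [0.5244, -0.091, 0.004]
eef_rot: [[-0.2, 0.98, 0.004], [0.98, 0.2, 0.001], [0.0, 0.004, -1.0]]
contact_force: [-0.3, -0.4, 0.0]
width: 0.184
finger_force: 0.0
```

>>> {"op": "move_arm", "data": {"commands": "16 0 0 0.02 0 0 0; 16 0 0 0 0 0 0; 16 0.08 0 0 0 0 0; 16 0.08 0 0 0 0 0; 16 0.1 0 0 0 0 0"}}

```text
time: 7.95
tcp_pos: [0.5194, -0.0651, 0.0024]
eef_rot: [[-0.2, 0.98, 0.005], [0.98, 0.2, 0.001], [-0.0, 0.005, -1.0]]
contact_force: [-0.5, 0.2, 0.2]
width: 0.181
finger_force: 0.1
```

>>> {"op": "move_arm", "data": {"commands": "16 0.1 0 0 0 0 0; 16 0.12 0 0 0 0 0; 16 0.14 0 0 0 0 0; 16 0.14 0 0 0 0 0; 16 0.1 0 0 0 0 0"}}

```text
time: 8.57
tcp_pos: [0.5073, -0.0058, 0.0023]
eef_rot: [[-0.201, 0.98, 0.005], [0.98, 0.201, 0.001], [0.0, 0.005, -1.0]]
contact_force: [0.3, 0.1, 0.6]
width: 0.18
finger_force: 0.1
```

```bash
python3 wash.py pics/w3.png
```

```text
8.575 [ 0.5073 -0.0058  0.0023]
scene box 144 239 64 67 xy [0.4989 0.2059] area 197.5
scene box 213 194 56 48 xy [ 0.5909 -0.0523] area 688.0
side box 262 290 8 8 xy [0.5408 0.2054] area 23.5
side box 264 278 5 7 xy [0.5392 0.168 ] area 14.5
side box 260 272 59 52 xy [0.4852 0.2158] area 212.0
side box 245 180 70 62 xy [ 0.4968 -0.0956] area 1189.5
```

View pics/w3.png

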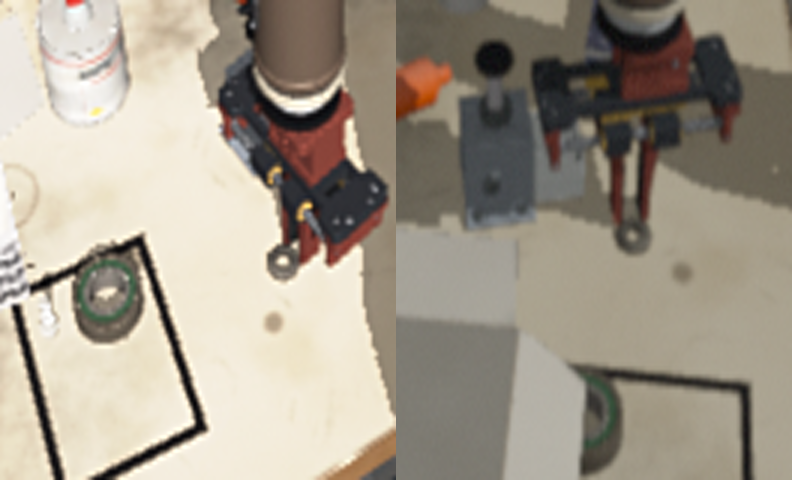

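The washer sits in the fork at side crop (633,236). I'll keep pushing on the same line, about 187 mm to go.

>>> {"op": "move_arm", "data": {"commands": "16 0.1 0 0 0 0 0; 16 0.14 0 0 0 0 0; 16 0.16 0 0 0 0 0; 16 0.16 0 0 0 0 0; 16 0.16 0 0 0 0 0"}}

```text
time: 9.3
tcp_pos: [0.4928, 0.0649, 0.0023]
eef_rot: [[-0.2, 0.98, 0.005], [0.98, 0.2, 0.001], [0.0, 0.005, -1.0]]
contact_force: [-0.4, -0.1, 0.1]
width: 0.183
finger_force: 0.1
```

>>> {"op": "move_arm", "data": {"commands": "16 0.16 0 0 0 0 0; 16 0.16 0 0 0 0 0; 16 0.16 0 0 0 0 0; 16 0.14 0 0 0 0 0; 16 0.1 0 0 0 0 0"}}

```text
time: 9.93
tcp_pos: [0.4785, 0.1351, 0.0023]
eef_rot: [[-0.2, 0.98, 0.005], [0.98, 0.2, 0.001], [0.0, 0.005, -1.0]]
contact_force: [-0.0, -0.7, -0.1]
width: 0.185
finger_force: 0.1
```

```bash
python3 plan.py 0.469 0.179 0.0023 11.6 0.012 16; python3 wash.py pics/w4.png
```

```text
9.925 [0.4785 0.1351 0.0023] yaw 11.6 F [-0.  -0.7 -0.1]
16 0.12 -0 -0 0.05 -0 -0.01; 16 0.12 -0 -0 0 -0 0; 16 0.12 -0 -0 0 -0 0; 16 0.09 -0.01 -0 0 -0 0
9.925 [0.4785 0.1351 0.0023]
scene box 144 256 64 50 xy [0.4728 0.2164] area 137.0
scene box 171 225 57 45 xy [0.5475 0.1116] area 652.0
side box 264 278 5 6 xy [0.5392 0.1665] area 13.0
side box 260 275 59 49 xy [0.4854 0.2201] area 161.0
side box 256 219 77 65 xy [0.4639 0.0665] area 1472.5
```

View pics/w4.png

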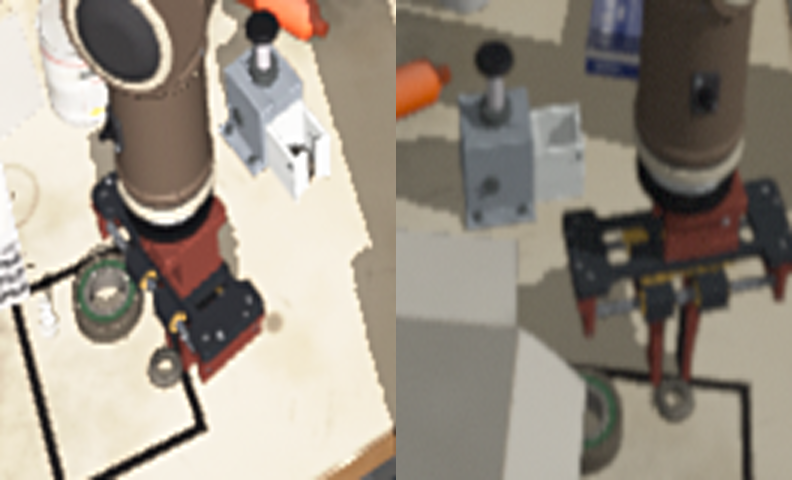

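The washer is crossing the tape at side crop (674,398), clear of the bearing. I'll push a last 36 mm, then back off and lift.

>>> {"op": "move_arm", "data": {"commands": "16 0.1 0 0 0 0 0; 16 0.1 0 0 0 0 0; 16 0.09 0 0 0 0 0; 16 0.07 0 0 0 0 0; 16 0 0 0 0 0 0"}}

```text
time: 10.65
tcp_pos: [0.4714, 0.1701, 0.0023]
eef_rot: [[-0.201, 0.98, 0.005], [0.98, 0.201, 0.001], [0.0, 0.005, -1.0]]
contact_force: [-0.4, 0.4, -0.5]
width: 0.184
finger_force: 0.0
```

>>> {"op": "move_arm", "data": {"commands": "16 -0.1 0 0 0 0 0; 16 -0.15 0 0 0 0 0; 16 -0.1 0 -0.3 0 0 0; 16 -0.2 0 -0.5 0 0 0; 16 -0.4 0 -0.4 0 0 0"}}

```text
time: 11.28
tcp_pos: [0.4901, 0.0752, 0.1239]
eef_rot: [[-0.201, 0.98, 0.005], [0.98, 0.201, 0.002], [0.0, 0.006, -1.0]]
contact_force: [1.1, 0.1, -0.3]
width: 0.184
finger_force: 0.0
```

>>> {"op": "move_arm", "data": {"commands": "16 -0.5 0 -0.1 0 0 0; 16 -0.5 0 0 0 0 0; 16 -0.3 0 0 0 0 0; 16 0 0 0 0 0 0"}}

```text
time: 11.78
tcp_pos: [0.5155, -0.0557, 0.132]
eef_rot: [[-0.193, 0.981, 0.004], [0.981, 0.193, -0.0], [-0.001, 0.004, -1.0]]
contact_force: [0.6, 0.3, 0.4]
width: 0.181
finger_force: 0.0
```

```bash
python3 wash.py pics/w5.png
```

```text
11.775 [ 0.5155 -0.0557  0.132 ]
scene box 144 239 64 67 xy [0.4989 0.2059] area 210.5
side box 262 290 9 8 xy [0.5396 0.2054] area 26.0
side box 290 287 10 9 xy [0.4709 0.1967] area 21.5
side box 264 278 5 7 xy [0.5392 0.168 ] area 16.5
side box 260 272 59 52 xy [0.4852 0.2158] area 217.0
```

View pics/w5.png

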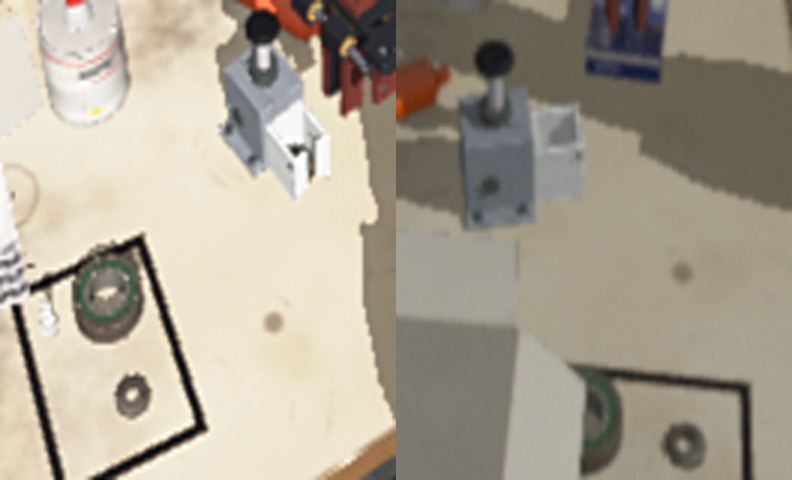

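The washer lies flat well inside the rectangle, at scene crop (133,395) or world (0.471,0.197). The bearing, bolt and carton haven't moved, the plunger is up and the robot is clear.

```bash
python3 -c "
from rig import r
print(r.sign_off())"
```

```text
the job is handed in; nothing more can be done
None
```

The job is handed in (no verdict was returned): one washer was ejected with a single full press and nudged flat inside the tape rectangle, and the last pictures show the plunger back up and the bearing, bolt and carton apparently unmoved.

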